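Put the washed lids back on their canisters

ROBOT

A 6-joint arm with a two-finger parallel gripper is mounted at the origin on the work surface. World frame = base frame: x ahead of the robot, y to its left, z up, the work surface at z = 0. Lengths are in m, angles in rad, forces in N, time in s.
With the tool pointing down it reaches from about 0.35 to 0.775 m from the base axis. Payload 5.5 kg.
Tool frame: the origin (TCP) lies midway between the tips of the shut fingers; the grasp point (between the pads) lies 19 mm behind it; z points along the fingers, x is the direction in which the jaws open and shut, and the axes are right-handed (so a half turn about z gives the same grasp; the last joint's range is limited). The gripper opens to 85 mm and grips with 20 to 120 N. Pads are 22 mm wide; open, the fingers measure 114 mm over their backs; the gripper's body (76 mm by 85 mm) begins 54 mm behind the grasp point. The pads swing forward as they close: fully open they stand 13 mm farther back than shut.
Start: joints at [-1.394, 0.313, 0.046, 1.304, 0, 1.431], TCP at [0.179, -0.546, 0.231] pointing down, gripper open.
Joint ranges: [-2.76, 2.76], [-0.86, 1.69], [-1.03, 1.26], [-2.2, 2.34], [-1.47, 1.5], [-3.14, 3.14]. Speed limits (rad/s): [2.57, 2.57, 3.14, 3.14, 3.14, 3.14].

INTERFACE

Orientations are given as a unit quaternion [w, x, y, z].
In Python, from workcell import env gives the robot as it stands.
- The arm moves only by the tool servo_tool, never from a script. Its argument "targets" is a list of rows, each an object with "xyz": the shift along the tool's x, y, z in m, a list of three; "twist": the turn, a rotation vector about the tool's x, y, z in rad, a list of three; "jaw": the opening, from 0 (shut) to 1 (fully open). A call has 1 to 12 rows; each row is the pose to reach, as a shift and turn from the pose commanded when the call began, along the tool's axes at that moment; what a row does not reach only later rows make up. A row lasts 1/12 s, in which the tool goes at most 41.7 mm and 7.16 degrees, less where a joint would pass 70% of its speed; a pose out of reach is approached as far as the arm can. A call with a gripper value outside its range is refused whole. The fingers move at their own pace and stop on an object; "squeeze" is the grip in N (left out, the last holds). Time passes only in rows, so rows that repeat a pose let the fingers close. It gives the time, the measured TCP pose, the force and the opening at its end, in the units of the state.
- env.get_state(): the state, without advancing time (a new reading comes with each control period).
- env.read_camera(name): name is "scene" or "side" or "wrist"; returns a dict with "color" (480x640x3 uint8, red, green, blue), "depth" (480x640 float32, m along the optical axis (not along the pixel's ray), 0 where there is no reading), "fx", "fy", "cx", "cy" (pixels), "eye" and "attitude" of the camera in the world. Camera axes: x right, y down, z forward; pixel columns grow to the right and rows downward; lengths in m; the calibration is good to about 2 mm. A picture is of the moment at which its call begins.
- env.hand_in(): hands the job in, once; it reports no verdict.
The state is a dict: "clock": time; "joint_pos": joint angles; "qvel": joint speeds; "tau": joint torques, N m; "tcp_pos": TCP position; "orientation": TCP orientation; "wrist_force": force on the tool from outside, world axes, zero at the start; "ft_torque": the same for the moment, N m; "finger_gap": finger opening in m.
Only numpy, scipy, OpenCV 4.12 (cv2) and the standard library are available. Lean on these libraries where they do the work, as an engineer would, in place of code of your own. Each camera call takes 0.05 s, during which the arm holds its last target. There are 200 camera calls.

TASK

The washed canister lids are stacked on the drying stone: take the stack apart and close each of the four canisters with its own lid, the one of the same shape and size, wood right way up, seated level on the rim and square with the canister where it is square. Leave the canisters standing where they are, and do not disturb the mug and the pepper mill.

Things in the scene. Friction and masses are not known exactly. Their poses are not given: they have to be found in the camera images.
- large_square_lid: Plain bamboo lid, 68 x 68 mm square, 12 mm thick, with a 42 mm square white plug standing out 4 mm under its middle. At the start it lies lowest, on a grey drying stone 9 mm thick and 116 mm across, plug down. Origin: centre of the plug's underside; the wood spans 4 to 16 mm above it (grip it there, across its flat sides). z up; x and y square to its sides.
- large_round_lid: Plain bamboo lid, round, 60 mm in diameter, 12 mm thick, with a 34 mm round white plug standing out 4 mm under its middle. At the start it lies on the large square lid, plug down. Origin: centre of the plug's underside; the wood spans 4 to 16 mm above it (grip it there, across its diameter). z up.
- small_square_lid: Plain bamboo lid, 50 x 50 mm square, 12 mm thick, with a 25 mm square white plug standing out 4 mm under its middle. At the start it lies on the large round lid, plug down. Origin: centre of the plug's underside; the wood spans 4 to 16 mm above it (grip it there, across its flat sides). z up; x and y square to its sides.
- small_round_lid: Plain bamboo lid, round, 42 mm in diameter, 12 mm thick, with a 18 mm round white plug standing out 4 mm under its middle. At the start it lies on top of the stack, on the small square lid, plug down. Origin: centre of the plug's underside; the wood spans 4 to 16 mm above it (grip it there, across its diameter). z up.
- large_square_canister: Open empty jar of dark grey-blue stoneware, 66 mm square and 110 mm tall, with a square mouth 54 mm wide; loose, about 420 g. It takes the 68 mm square lid: the plug drops 4 mm into the mouth with about 6 mm to spare all round and the wood rests on the rim. Origin: centre of its underside; z up; x and y square to its sides.
- large_round_canister: Open empty jar of dark grey-blue stoneware, 58 mm in diameter and 100 mm tall, with a round mouth 46 mm wide; loose, about 320 g. It takes the 60 mm round lid: the plug drops 4 mm into the mouth with about 6 mm to spare all round and the wood rests on the rim. Origin: centre of its underside; z up.
- small_square_canister: Open empty jar of dark grey-blue stoneware, 48 mm square and 85 mm tall, with a square mouth 37 mm wide; loose, about 200 g. It takes the 50 mm square lid: the plug drops 4 mm into the mouth with about 6 mm to spare all round and the wood rests on the rim. Origin: centre of its underside; z up; x and y square to its sides.
- small_round_canister: Open empty jar of dark grey-blue stoneware, 72 mm tall, 52 mm in diameter below and narrowing to a 40 mm neck, with a round mouth 29 mm wide; loose, about 140 g. It takes the 42 mm round lid: the plug drops 4 mm into the mouth with about 6 mm to spare all round and the wood rests on the rim. Origin: centre of its underside; z up.
- mug: White mug, 80 mm across, 88 mm tall, with a handle, standing among the canisters; not part of the job. Origin: centre of its underside.
- pepper_mill: Dark wooden pepper mill, 50 mm across, 118 mm tall, standing among the canisters; not part of the job. Origin: centre of its underside.
Things that resemble listed ones, but are neither listed nor needed, are in the scene too. Leave any blue look-alike of the large_round_lid alone. What is shaped like the large_square_lid but blue is not meant.

How it is judged:
At the end, for the whole second after the job is handed in: Each lid on its own canister: plug in the mouth, centred within 9 mm, wood on the rim (3 mm), level within 0.08 rad, square lids within 0.26 rad of their canister's sides; canisters upright and within 30 mm of where they stood, all at rest; mug and pepper mill upright (horizontal distance between large_square_lid and large_square_canister below 0.009 m and z of large_square_lid in the frame of large_square_canister between 0.1025 and 0.109 m and angle between each of large_square_lid, large_square_canister, large_round_lid, large_round_canister, small_square_lid, small_square_canister, small_round_lid, small_round_canister's own z axis and vertical below 0.08 rad and distance of each of large_square_canister, large_round_canister, small_square_canister, small_round_canister from where it was at the start of the episode below 0.03 m and linear speed of each of large_square_lid, large_square_canister, large_round_lid, large_round_canister, small_square_lid, small_square_canister, small_round_lid, small_round_canister below 0.02 m/s and (angle between the x axis of large_square_lid and the x axis of large_square_canister, either way round below 0.26 rad or angle between the x axis of large_square_lid and the y axis of large_square_canister, either way round below 0.26 rad) and horizontal distance between large_round_lid and large_round_canister below 0.009 m and z of large_round_lid in the frame of large_round_canister between 0.0925 and 0.099 m and horizontal distance between small_square_lid and small_square_canister below 0.009 m and z of small_square_lid in the frame of small_square_canister between 0.0775 and 0.084 m and (angle between the x axis of small_square_lid and the x axis of small_square_canister, either way round below 0.26 rad or angle between the x axis of small_square_lid and the y axis of small_square_canister, either way round below 0.26 rad) and horizontal distance between small_round_lid and small_round_canister below 0.009 m and z of small_round_lid in the frame of small_round_canister between 0.0645 and 0.071 m and angle between each of mug, pepper_mill's own z axis and vertical below 0.1 rad); the robot touches nothing.
It fails at once if a canister is knocked over (angle between any of large_square_canister, large_round_canister, small_square_canister, small_round_canister's own z axis and vertical above 0.5 rad).
It fails at once if the mug is pushed more than 3 cm from its place or knocked over (distance of mug from where it was at the start of the episode above 0.03 m or angle between mug's own z axis and vertical above 0.5 rad).
It fails at once if the pepper mill is pushed more than 3 cm from its place or knocked over (distance of pepper_mill from where it was at the start of the episode above 0.03 m or angle between pepper_mill's own z axis and vertical above 0.5 rad).
It also fails if it takes over 109 s, if anything falls off the work surface, if the arm or the gripper's body presses on something with over 40 N, if the wrist force passes 120 N, or if a joint passes its speed limit or range.

## Working session

There is one attempt and no reset: what is moved stays moved. The work goes in short steps, Python scripts to look and compute and a tool call to move; the robot and the scene stay as the last step left them, time stands still between calls to the robot, and variables do not carry over. Pictures are saved under pics/ and viewed, about 12 in all and at most 16, crops included, and the job is handed in when it is done.

Besides the shell and the picture viewer there is one more tool, called after "Emit:" by a JSON object that holds its "name" and its "arguments", one argument or row to a line. servo_tool: Moves the arm, as the interface text tells. Its arguments: {"type":"object","properties":{"targets":{"type":"array","items":{"type":"object","properties":{"xyz":{"type":"array","items":{"type":"number"}},"twist":{"type":"array","items":{"type":"number"}},"jaw":{"type":"number"}}}},"squeeze":{"type":"number"}},"required":["targets"]}

```bash
mkdir -p pics; ls; python3 - <<'E'
from workcell import env
import numpy as np, cv2
s=env.get_state(); print({k:np.round(v,4).tolist() if not np.isscalar(v) else v for k,v in s.items()})
ims=[]
for n in ("scene","side"):
    r=env.read_camera(n); np.savez(f"{n}0.npz",**r)
    print(n,r['fx'],r['cx'],r['cy'],np.round(r['eye'],4),np.round(r['attitude'],4))
    cv2.imwrite(f"pics/{n}0.png",r['color'][:,:,::-1])
E
```

```text
pics
{'clock': 0.0, 'joint_pos': [-1.3936, 0.314, 0.045, 1.3036, -0.0, 1.4312], 'qvel': [0.0012, -0.0007, -0.0015, 0.0008, -0.0008, -0.0012], 'tau': [-0.0, -48.0629, 29.8532, 0.0194, -0.0001, -0.0], 'tcp_pos': [0.179, -0.5459, 0.2304], 'orientation': [-0.0006, 0.8098, -0.5867, -0.0007], 'wrist_force': [0.0487, 0.7736, 0.3174], 'ft_torque': [-0.0467, -0.0038, -0.0142], 'finger_gap': 0.08544764300740688}
scene 460.1401415355488 320.8385231808772 242.8432879258783 [0.8867 0.563  0.6909] [-0.111   0.2606  0.8891 -0.3595]
side 538.7223861974895 316.21146577370104 239.1438479355834 [0.129  0.6657 0.8413] [ 0.1192 -0.2797  0.8862 -0.3495]
```

View pics/scene0.png

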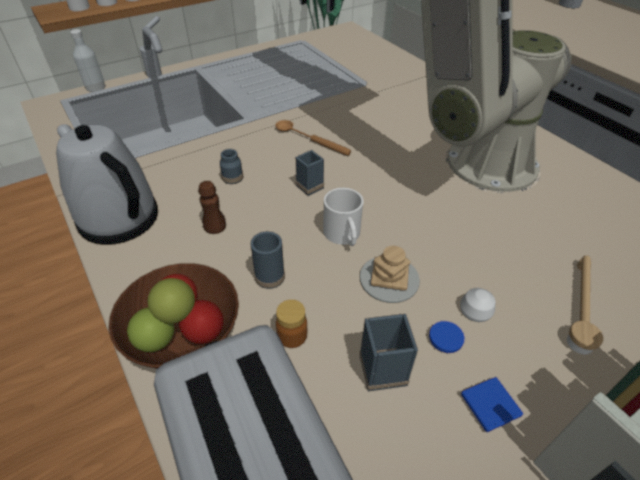

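View pics/side0.png

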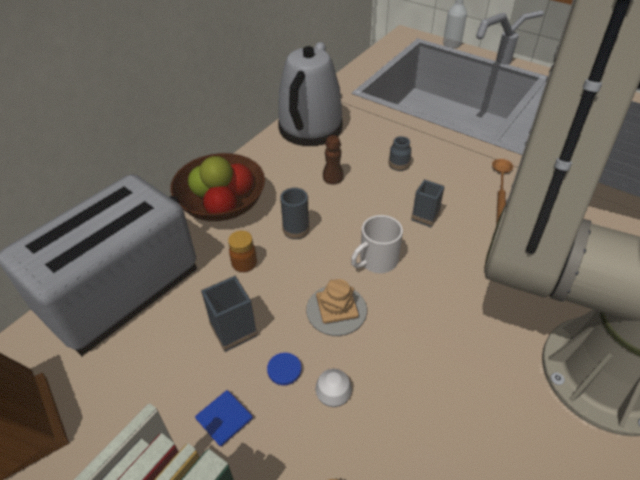

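The scene picture shows the stack at (393,268), the large square canister at (388,350), large round at (267,258), small square at (310,172), small round at (231,165), mug at (343,215) and mill at (211,207). The blue decoys are at (446,337) and (491,404). The side picture agrees. Next I'll localise them by depth.

```bash
cat > h.py <<'E'
import numpy as np, cv2
from scipy.spatial.transform import Rotation as R
def rot(q): return R.from_quat([q[1],q[2],q[3],q[0]])
def cloud(r):
    d=r['depth']; v,u=np.mgrid[:480,:640]
    p=np.stack([(u-r['cx'])/r['fx']*d,(v-r['cy'])/r['fy']*d,d],-1)
    w=rot(r['attitude']).apply(p.reshape(-1,3))+r['eye']
    m=(d.reshape(-1)>0); return w[m],r['color'].reshape(-1,3)[m],m
def at(r,u,v):
    d=np.median(r['depth'][v-1:v+2,u-1:u+2])
    return rot(r['attitude']).apply([(u-r['cx'])/r['fx']*d,(v-r['cy'])/r['fy']*d,d])+r['eye']
E
python3 - <<'E'
from h import *
S={n:dict(np.load(n+"0.npz")) for n in("scene","side")}
W={n:cloud(S[n]) for n in S}
for n in W:
    p=W[n][0]; t=p[np.abs(p[:,2])<.02]; print(n,'table z',np.median(t[:,2]))
pix={'LS':(388,345,.11),'LR':(267,245,.1),'SS':(310,165,.085),'SR':(231,158,.072),'mug':(343,200,.088),'mill':(209,190,.118),'stack':(393,257,.073),'jar':(291,312,.07),'fruit':(175,310,.1)}
for k,(u,v,h) in pix.items():
    c=at(S['scene'],u,v); print(k,np.round(c,3))
    for n in W:
        p=W[n][0]; q=p[(np.hypot(*(p[:,:2]-c[:2]).T)<.065)]
        b=q[np.abs(q[:,2]-h)<.006]
        if len(b)<5: print('  ',n,len(b)); continue
        xy=(b[:,:2]*1000).astype(np.float32)
        print('  ',n,len(b),'rect',np.round(cv2.minAreaRect(xy)[0],1),np.round(cv2.minAreaRect(xy)[1],1),round(cv2.minAreaRect(xy)[2],1),'circ',[np.round(x,1) for x in cv2.minEnclosingCircle(xy)],'zmax',round(float(np.percentile(q[:,2],98)),4))
# orthographic height map
H=np.zeros((600,800,3),np.uint8); Z=np.full((600,800),-1.)
for n in W:
    p,c,_=W[n]
    # col = (y+.6)*... : y from .45(left) to -.75 ; x up from .15 to 1.05
    j=((.45-p[:,1])/.0015).astype(int); i=((1.05-p[:,0])/.0015).astype(int)
    o=np.argsort(p[:,2]); o=o[(i[o]>=0)&(i[o]<600)&(j[o]>=0)&(j[o]<800)&(p[o,2]<.3)]
    for k in o:
        if p[k,2]>=Z[i[k],j[k]]: Z[i[k],j[k]]=p[k,2]; H[i[k],j[k]]=c[k][::-1]
cv2.imwrite('pics/top.png',H)
E
```

```text
scene table z 0.001882106989221699
side table z -0.00047213664157219615
LS [0.566 0.284 0.03 ]
   scene 665 rect [590.5 303.5] [66.2 66.8] 64.6 circ [array([590.2, 303.7]), np.float64(45.3)] zmax 0.1122
   side 459 rect [590.2 304. ] [66.1 70.7] 65.5 circ [array([588.3, 305.1]), np.float64(44.5)] zmax 0.1098
LR [0.641 0.008 0.067]
   scene 359 rect [652.8  29.5] [57.4 56.5] 18.1 circ [array([652.8,  28.7]), np.float64(30.0)] zmax 0.102
   side 232 rect [651.   30.1] [56.5 60.5] 50.2 circ [array([650.4,  29.6]), np.float64(31.5)] zmax 0.0997
SS [ 0.452 -0.141  0.085]
   scene 238 rect [ 440.2 -164.9] [50.2 51.1] 6.0 circ [array([ 440.5, -166.2]), np.float64(33.6)] zmax 0.0868
   side 215 rect [ 438.9 -165. ] [49.1 53.1] 5.9 circ [array([ 438.2, -163.9]), np.float64(33.4)] zmax 0.0847
SR [ 0.58  -0.277  0.071]
   scene 136 rect [ 579.3 -293.5] [37.9 39.2] 13.9 circ [array([ 579.4, -295. ]), np.float64(22.1)] zmax 0.0738
   side 102 rect [ 577.8 -293.2] [37.1 41. ] 44.0 circ [array([ 577.3, -295.2]), np.float64(21.9)] zmax 0.071
mug [ 0.439 -0.032  0.058]
   scene 203 rect [455.7 -10.8]
[... 454 characters left out ...]
.074]
   scene 343 rect [457.6 156.7] [41.5 40.3] 15.1 circ [array([457.4, 155.5]), np.float64(21.9)] zmax 0.0755
   side 356 rect [456.8 157.1] [39.9 42. ] 33.1 circ [array([456.4, 157.3]), np.float64(21.7)] zmax 0.0735
jar [0.683 0.17  0.077]
   scene 276 rect [681.9 167.4] [47.9 44.9] 46.8 circ [array([682.4, 166.8]), np.float64(24.5)] zmax 0.0778
   side 392 rect [680.6 168.2] [47.8 47.7] 47.0 circ [array([680.5, 167.8]), np.float64(25.5)] zmax 0.0756
fruit [0.842 0.092 0.109]
   scene 261 rect [843.   76.4] [39.3 71. ] 79.1 circ [array([840.2,  61.7]), np.float64(35.5)] zmax 0.1309
   side 170 rect [823.7  73.3] [70.2 34.2] 51.0 circ [array([836.9,  62.5]), np.float64(35.1)] zmax 0.1281
```

View pics/top.png

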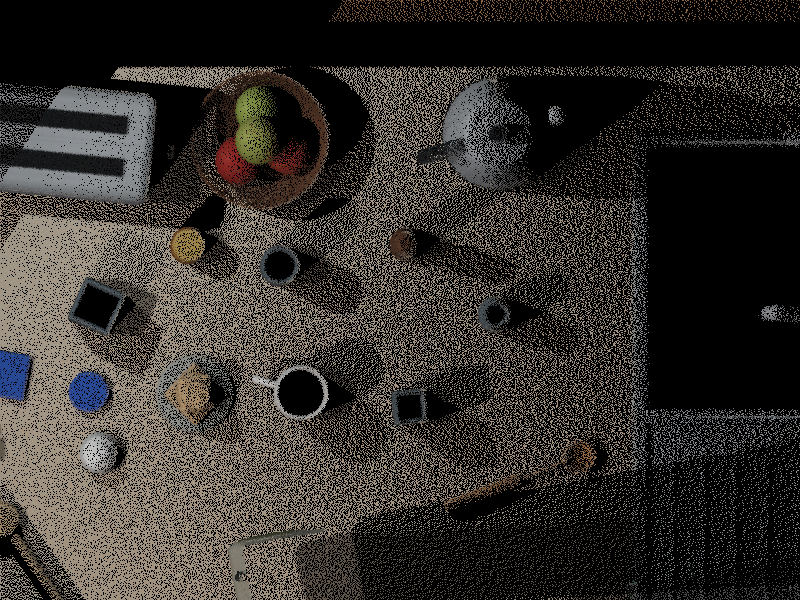

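Both cameras agree on every position to 1–2 mm, and the stack top is at 73 mm as expected. Next I'll write a helper that works out the moves.

```bash
cat > plan.py <<'E'
import sys,numpy as np
from h import *
from workcell import env
def show(x,y,z,yaw):
    s=env.get_state(); r=rot(s['orientation']); M=r.as_matrix()
    q1=np.arctan2(y,x)
    G=np.column_stack([[np.cos(yaw),np.sin(yaw),0],[np.sin(yaw),-np.cos(yaw),0],[0,0,-1]])
    d=M.T@(np.array([x,y,z])-s['tcp_pos']); t=(r.inv()*R.from_matrix(G)).as_rotvec()
    print('t',round(s['clock'],2),'tcp',np.round(s['tcp_pos'],4),'yaw',round(float(np.arctan2(M[1,0],M[0,0])),3),'gap',round(s['finger_gap'],4),'F',np.round(s['wrist_force'],1),
     '\n xyz',np.round(d,4),'twist',np.round(t,3),'rows>=',round(max(np.linalg.norm(d)/.0417,np.degrees(np.linalg.norm(t))/7.16),1),'q6',round(q1+np.pi/2-yaw,2))
if __name__=='__main__': show(*map(float,sys.argv[1:5]))
E
python3 plan.py .457 .157 .2 0
```

```text
t 0.1 tcp [ 0.179  -0.5459  0.2305] yaw -1.254 gap 0.0855 F [ 0.   0.  -0.4] 
 xyz [-0.5813 -0.4831  0.0315] twist [-1.000e-03  1.000e-03 -1.254e+00] rows>= 18.1 q6 1.9
```

Emit:
{"name": "servo_tool", "arguments": {
  "targets": [
    {"xyz": [-0.29, -0.24, 0.0], "twist": [0, 0, -0.6], "jaw": 1},
    {"xyz": [-0.29, -0.24, 0.0], "twist": [0, 0, -0.6], "jaw": 1},
    {"xyz": [-0.29, -0.24, 0.0], "twist": [0, 0, -0.6], "jaw": 1},
    {"xyz": [-0.29, -0.24, 0.0], "twist": [0, 0, -0.6], "jaw": 1},
    {"xyz": [-0.581, -0.483, 0.0], "twist": [0, 0, -1.254], "jaw": 1},
    {"xyz": [-0.581, -0.483, 0.0], "twist": [0, 0, -1.254], "jaw": 1},
    {"xyz": [-0.581, -0.483, 0.0], "twist": [0, 0, -1.254], "jaw": 1},
    {"xyz": [-0.581, -0.483, 0.0], "twist": [0, 0, -1.254], "jaw": 1},
    {"xyz": [-0.581, -0.483, 0.0], "twist": [0, 0, -1.254], "jaw": 1},
    {"xyz": [-0.581, -0.483, 0.0], "twist": [0, 0, -1.254], "jaw": 1},
    {"xyz": [-0.581, -0.483, 0.0], "twist": [0, 0, -1.254], "jaw": 1},
    {"xyz": [-0.581, -0.483, 0.0], "twist": [0, 0, -1.254], "jaw": 1}
  ]
}}

```text
clock: 1.1
tcp_pos: [0.3629, -0.0794, 0.2313]
orientation: [0.0, 1.0, -0.0, 0.0]
wrist_force: [1.1, -1.1, 0.7]
finger_gap: 0.0854
```

```bash
python3 plan.py .457 .157 .23 0
```

```text
t 1.1 tcp [ 0.3629 -0.0794  0.2313] yaw -0.0 gap 0.0854 F [ 1.1 -1.1  0.7] 
 xyz [ 0.0941 -0.2364  0.0012] twist [ 0. -0. -0.] rows>= 6.1 q6 1.9
```

Emit:
{"name": "servo_tool", "arguments": {
  "targets": [
    {"xyz": [0.094, -0.236, 0.0], "jaw": 1},
    {"xyz": [0.094, -0.236, 0.0], "jaw": 1},
    {"xyz": [0.094, -0.236, 0.0], "jaw": 1},
    {"xyz": [0.094, -0.236, 0.0], "jaw": 1},
    {"xyz": [0.094, -0.236, 0.0], "jaw": 1},
    {"xyz": [0.094, -0.236, 0.0], "jaw": 1},
    {"xyz": [0.094, -0.236, 0.0], "jaw": 1},
    {"xyz": [0.094, -0.236, 0.0], "jaw": 1},
    {"xyz": [0.094, -0.236, 0.0], "jaw": 1}
  ]
}}

```text
schema error: expected keys xyz, twist, jaw
```

```bash
cat > cap.py <<'E'
import sys
from h import *
from workcell import env
r=env.read_camera(sys.argv[1]); np.savez(sys.argv[2]+'.npz',**r); cv2.imwrite('pics/'+sys.argv[2]+'.png',r['color'][:,:,::-1])
p,c,m=cloud(r)
cx,cy,rad=map(float,sys.argv[3:6]); k=np.hypot(p[:,0]-cx,p[:,1]-cy)<rad
for h in sys.argv[6:]:
    h=float(h); b=p[k&(abs(p[:,2]-h)<.005)]
    if len(b)<20: print(h,len(b)); continue
    xy=(b[:,:2]*1000).astype(np.float32); a=cv2.minAreaRect(xy)
    print(h,len(b),'z',np.round(np.median(b[:,2]),4),'rect',np.round(a[0],1),np.round(a[1],1),round(a[2],1),'circ',np.round(cv2.minEnclosingCircle(xy)[0],1),round(cv2.minEnclosingCircle(xy)[1],1))
E
python3 plan.py .457 .157 .059 0; python3 cap.py wrist w1 .457 .157 .055 .073 .057 .041 .025
```

```text
t 1.1 tcp [ 0.3629 -0.0794  0.2313] yaw -0.0 gap 0.0854 F [ 1.1 -1.1  0.7] 
 xyz [ 0.0941 -0.2364  0.1722] twist [ 0. -0. -0.] rows>= 7.4 q6 1.9
0.073 0
0.057 0
0.041 0
0.025 17
```

View pics/w1.png

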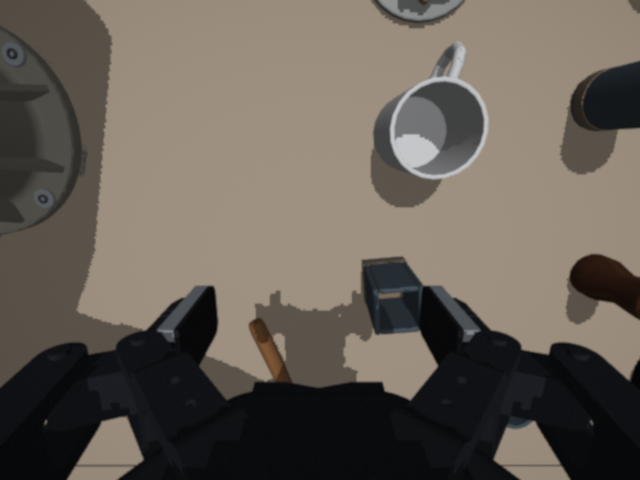

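The move was refused because every key is required. The wrist view (4th picture) is still useful: the fingers are at (190,320) and (450,320), and the mug and small square canister are in view.

Emit:
{"name": "servo_tool", "arguments": {
  "targets": [
    {"xyz": [0.094, -0.236, 0.0], "twist": [0, 0, 0], "jaw": 1},
    {"xyz": [0.094, -0.236, 0.0], "twist": [0, 0, 0], "jaw": 1},
    {"xyz": [0.094, -0.236, 0.0], "twist": [0, 0, 0], "jaw": 1},
    {"xyz": [0.094, -0.236, 0.0], "twist": [0, 0, 0], "jaw": 1},
    {"xyz": [0.094, -0.236, 0.0], "twist": [0, 0, 0], "jaw": 1},
    {"xyz": [0.094, -0.236, 0.0], "twist": [0, 0, 0], "jaw": 1},
    {"xyz": [0.094, -0.236, 0.0], "twist": [0, 0, 0], "jaw": 1},
    {"xyz": [0.094, -0.236, 0.0], "twist": [0, 0, 0], "jaw": 1},
    {"xyz": [0.094, -0.236, 0.0], "twist": [0, 0, 0], "jaw": 1}
  ]
}}

```text
clock: 1.9
tcp_pos: [0.4563, 0.1546, 0.2306]
orientation: [0.0, 1.0, 0.001, -0.001]
wrist_force: [0.2, -1.2, 0.4]
finger_gap: 0.0854
```

```bash
python3 plan.py .457 .157 .059 0; python3 cap.py wrist w2 .457 .157 .055 .073 .057 .041 .025
```

```text
t 1.9 tcp [0.4563 0.1546 0.2306] yaw 0.001 gap 0.0854 F [ 0.2 -1.2  0.4] 
 xyz [ 0.001  -0.0026  0.1716] twist [0.001 0.002 0.001] rows>= 4.1 q6 1.9
0.073 1602 z 0.0726 rect [458.3 157.4] [40.6 40.9] 87.7 circ [458.2 157.1] 20.9
0.057 1033 z 0.0563 rect [461.  157.5] [50.  50.2] 9.4 circ [460.9 157.4] 34.0
0.041 278 z 0.0403 rect [463.6 159.1] [54.5 58.3] 63.6 circ [462.3 157.2] 29.8
0.025 1284 z 0.0243 rect [460.5 158. ] [68.  67.8] 46.7 circ [461.1 158.6] 46.0
```

View pics/w2.png

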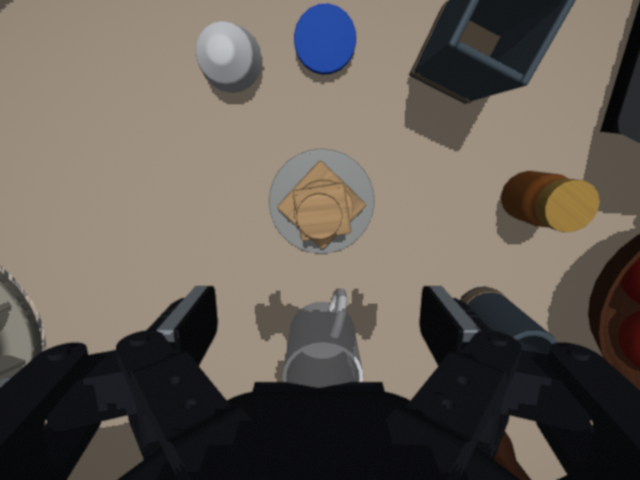

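The wrist view (5th) shows the stack at (320,205) on the stone. It measures small round (458,157), small square (461,157.5) at 9.4°, large round about (463,158) and large square (460.5,158) at 46.7°. I'll descend part way and check the lag.

Emit:
{"name": "servo_tool", "arguments": {
  "targets": [
    {"xyz": [0.001, -0.002, 0.04], "twist": [0, 0, 0], "jaw": 0.75},
    {"xyz": [0.001, -0.002, 0.08], "twist": [0, 0, 0], "jaw": 0.75},
    {"xyz": [0.001, -0.002, 0.12], "twist": [0, 0, 0], "jaw": 0.75},
    {"xyz": [0.001, -0.002, 0.13], "twist": [0, 0, 0], "jaw": 0.75},
    {"xyz": [0.001, -0.002, 0.13], "twist": [0, 0, 0], "jaw": 0.75},
    {"xyz": [0.001, -0.002, 0.13], "twist": [0, 0, 0], "jaw": 0.75},
    {"xyz": [0.001, -0.002, 0.13], "twist": [0, 0, 0], "jaw": 0.75}
  ]
}}

```text
clock: 2.53
tcp_pos: [0.4598, 0.1562, 0.1037]
orientation: [-0.0, 1.0, -0.001, 0.002]
wrist_force: [0.1, -0.3, 0.2]
finger_gap: 0.064
```

```bash
python3 plan.py .458 .157 .059 0; python3 - <<'E'
from h import *
from workcell import env
# finger tip positions in wrist depth near the tcp
r=env.read_camera('wrist'); p,c,m=cloud(r); cv2.imwrite('pics/w3.png',r['color'][:,:,::-1])
k=(abs(p[:,1]-.157)<.015)&(abs(p[:,0]-.458)<.07)&(p[:,2]>.085)
for a,b in((-.07,0),(0,.07)):
    q=p[k&(p[:,0]-.458>a)&(p[:,0]-.458<b)]; print(len(q),np.round(np.percentile(q,[0,2,50,98,100],axis=0),4).tolist() if len(q) else '')
E
```

```text
t 2.53 tcp [0.4598 0.1562 0.1037] yaw -0.001 gap 0.064 F [ 0.1 -0.3  0.2] 
 xyz [-0.002  -0.0008  0.0447] twist [-0.001 -0.004 -0.001] rows>= 1.1 q6 1.9
27403 [[0.3931, 0.1432, 0.1084], [0.3968, 0.1465, 0.1225], [0.4083, 0.1667, 0.1806], [0.4569, 0.1692, 0.201], [0.458, 0.172, 0.2052]]
29898 [[0.458, 0.1426, 0.1094], [0.4593, 0.1466, 0.1237], [0.5116, 0.1668, 0.1825], [0.5242, 0.169, 0.2013], [0.5278, 0.172, 0.2056]]
```

Emit:
{"name": "servo_tool", "arguments": {
  "squeeze": 35,
  "targets": [
    {"xyz": [-0.002, -0.001, 0.02], "twist": [0, -0.003, 0], "jaw": 0.75},
    {"xyz": [-0.002, -0.001, 0.04], "twist": [0, -0.003, 0], "jaw": 0.75},
    {"xyz": [-0.002, -0.001, 0.044], "twist": [0, -0.003, 0], "jaw": 0.75},
    {"xyz": [-0.002, -0.001, 0.044], "twist": [0, -0.003, 0], "jaw": 0.75},
    {"xyz": [-0.002, -0.001, 0.044], "twist": [0, -0.003, 0], "jaw": 0.6},
    {"xyz": [-0.002, -0.001, 0.044], "twist": [0, -0.003, 0], "jaw": 0.5},
    {"xyz": [-0.002, -0.001, 0.044], "twist": [0, -0.003, 0], "jaw": 0.4},
    {"xyz": [-0.002, -0.001, 0.044], "twist": [0, -0.003, 0], "jaw": 0.4},
    {"xyz": [-0.002, -0.001, 0.044], "twist": [0, -0.003, 0], "jaw": 0.4},
    {"xyz": [-0.002, -0.001, 0.044], "twist": [0, -0.003, 0], "jaw": 0.4}
  ]
}}

```text
clock: 3.42
tcp_pos: [0.4573, 0.1578, 0.0591]
orientation: [-0.0, 1.0, 0.0, 0.0]
wrist_force: [-0.7, 0.8, 6.2]
finger_gap: 0.0401
```

```bash
python3 plan.py .458 .157 .2 0
```

```text
t 3.42 tcp [0.4573 0.1578 0.0591] yaw 0.0 gap 0.0401 F [-0.7  0.8  6.2] 
 xyz [ 0.0007  0.0007 -0.1409] twist [-0. -0.  0.] rows>= 3.4 q6 1.9
```

Emit:
{"name": "servo_tool", "arguments": {
  "targets": [
    {"xyz": [0, 0, -0.005], "twist": [0, 0, 0], "jaw": 0.4},
    {"xyz": [0, 0, -0.02], "twist": [0, 0, 0], "jaw": 0.4},
    {"xyz": [0, 0, -0.06], "twist": [0, 0, 0], "jaw": 0.4},
    {"xyz": [0, 0, -0.1], "twist": [0, 0, 0], "jaw": 0.4},
    {"xyz": [0, 0, -0.12], "twist": [0, 0, 0], "jaw": 0.4},
    {"xyz": [0, 0, -0.12], "twist": [0, 0, 0], "jaw": 0.4},
    {"xyz": [0, 0, -0.12], "twist": [0, 0, 0], "jaw": 0.4},
    {"xyz": [0, 0, -0.12], "twist": [0, 0, 0], "jaw": 0.4}
  ]
}}

```text
clock: 4.08
tcp_pos: [0.4559, 0.1575, 0.177]
orientation: [0.0, 1.0, 0.0, -0.002]
wrist_force: [-0.5, 0.2, -1.3]
finger_gap: 0.0403
```

```bash
cat > held.py <<'E'
import sys
from h import *
from workcell import env
# wood-coloured points near the held lid, in tool frame
s=env.get_state(); r=env.read_camera('wrist'); p,c,m=cloud(r); cv2.imwrite('pics/%s.png'%sys.argv[1],r['color'][:,:,::-1]); np.savez(sys.argv[1]+'.npz',**r)
t=rot(s['orientation']).inv().apply(p-s['tcp_pos'])
hsv=cv2.cvtColor(r['color'],cv2.COLOR_RGB2HSV).reshape(-1,3)[m]
k=(abs(t[:,0])<.05)&(abs(t[:,1])<.05)&(t[:,2]>-.025)&(t[:,2]<.012)&(hsv[:,1]>60)&(hsv[:,2]>60)
q=t[k]; print('tcp',np.round(s['tcp_pos'],4),'gap',s['finger_gap'],'n',len(q))
if len(q)>50:
    top=q[abs(q[:,2]-np.percentile(q[:,2],[20])[0])<.004]
    A=np.c_[top[:,:2],np.ones(len(top))]; co=np.linalg.lstsq(A,top[:,2],rcond=None)[0]; print('top plane slopes',np.round(co,4))
    a=cv2.minAreaRect((top[:,:2]*1000).astype(np.float32)); print('rect tool mm',a,'circ',cv2.minEnclosingCircle((top[:,:2]*1000).astype(np.float32)),'z',np.round(np.percentile(q[:,2],[1,20,50,99]),4))
p2=sys.argv[2:]
E
python3 held.py w4; python3 plan.py .5785 -.294 .18 0;  python3 cap.py scene s1 .46 .157 .055 .073 .057 .041 .025
```

```text
tcp [0.4559 0.1575 0.177 ] gap 0.0403496731158928 n 7325
top plane slopes [-0.0005 -0.0095 -0.0134]
rect tool mm ((1.0993404388427734, 0.6133689880371094), (41.718101501464844, 40.63870620727539), 89.81436920166016) circ ((0.8696214556694031, 0.7292279601097107), 21.165443420410156) z [-0.0148 -0.0139 -0.0134 -0.0052]
t 4.13 tcp [0.4554 0.1574 0.1763] yaw -0.0 gap 0.0405 F [ 0.3 -0.1 -1.1] 
 xyz [ 0.1231  0.4514 -0.0041] twist [ 0.     0.005 -0.   ] rows>= 11.2 q6 1.1
0.073 0
0.057 587 z 0.0584 rect [460.4 156.8] [53.  50.7] 9.2 circ [460.7 156.7] 33.6
0.041 186 z 0.0417 rect [471.8 167.1] [29.6 59. ] 46.4 circ [462.5 157.3] 29.5
0.025 365 z 0.0261 rect [460.1 158. ] [68.4 68.3] 45.6 circ [460.6 157.6] 46.1
```

View pics/w4.png

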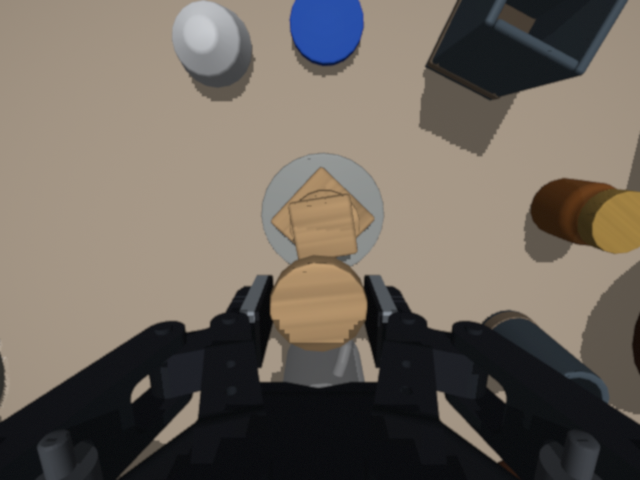

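Small round lid is held level, its centre within about 1 mm of the TCP (6th picture). The stack below did not move. Carrying it to the small round canister.

Emit:
{"name": "servo_tool", "arguments": {
  "targets": [
    {"xyz": [0.123, 0.4515, 0], "twist": [0, 0.003, 0], "jaw": 0.4},
    {"xyz": [0.123, 0.4515, 0], "twist": [0, 0.003, 0], "jaw": 0.4},
    {"xyz": [0.123, 0.4515, 0], "twist": [0, 0.003, 0], "jaw": 0.4},
    {"xyz": [0.123, 0.4515, 0], "twist": [0, 0.003, 0], "jaw": 0.4},
    {"xyz": [0.123, 0.4515, 0], "twist": [0, 0.003, 0], "jaw": 0.4},
    {"xyz": [0.123, 0.4515, 0], "twist": [0, 0.003, 0], "jaw": 0.4},
    {"xyz": [0.123, 0.4515, 0], "twist": [0, 0.003, 0], "jaw": 0.4},
    {"xyz": [0.123, 0.4515, 0], "twist": [0, 0.003, 0], "jaw": 0.4},
    {"xyz": [0.123, 0.4515, 0], "twist": [0, 0.003, 0], "jaw": 0.4},
    {"xyz": [0.123, 0.4515, 0], "twist": [0, 0.003, 0], "jaw": 0.4},
    {"xyz": [0.123, 0.4515, 0], "twist": [0, 0.003, 0], "jaw": 0.4},
    {"xyz": [0.123, 0.4515, 0], "twist": [0, 0.003, 0], "jaw": 0.4}
  ]
}}

```text
clock: 5.18
tcp_pos: [0.5794, -0.2999, 0.1741]
orientation: [0.001, 1.0, -0.003, -0.001]
wrist_force: [-0.3, 0.2, -0.5]
finger_gap: 0.0404
```

Emit:
{"name": "servo_tool", "arguments": {
  "targets": [
    {"xyz": [0, 0, 0], "twist": [0, 0, 0], "jaw": 0.4},
    {"xyz": [0, 0, 0], "twist": [0, 0, 0], "jaw": 0.4},
    {"xyz": [0, 0, 0], "twist": [0, 0, 0], "jaw": 0.4}
  ]
}}

```text
clock: 5.43
tcp_pos: [0.5785, -0.2924, 0.1758]
orientation: [-0.001, 1.0, 0.0, -0.001]
wrist_force: [-0.3, -0.0, -0.0]
finger_gap: 0.0406
```

```bash
python3 plan.py .5785 -.294 .0715 0
```

```text
t 5.43 tcp [ 0.5785 -0.2924  0.1758] yaw 0.001 gap 0.0406 F [-0.3 -0.  -0. ] 
 xyz [0.0002 0.0018 0.1043] twist [-0.002  0.002  0.001] rows>= 2.5 q6 1.1
```

Emit:
{"name": "servo_tool", "arguments": {
  "targets": [
    {"xyz": [0, 0.0005, 0.03], "twist": [0, 0, 0], "jaw": 0.4},
    {"xyz": [0, 0.0005, 0.06], "twist": [0, 0, 0], "jaw": 0.4},
    {"xyz": [0, 0.0005, 0.08], "twist": [0, 0, 0], "jaw": 0.4},
    {"xyz": [0, 0.0005, 0.09], "twist": [0, 0, 0], "jaw": 0.4},
    {"xyz": [0, 0.0005, 0.095], "twist": [0, 0, 0], "jaw": 0.4},
    {"xyz": [0, 0.0005, 0.1], "twist": [0, 0, 0], "jaw": 0.4},
    {"xyz": [0, 0.0005, 0.104], "twist": [0, 0, 0], "jaw": 0.4},
    {"xyz": [0, 0.0005, 0.104], "twist": [0, 0, 0], "jaw": 0.4},
    {"xyz": [0, 0.0005, 0.104], "twist": [0, 0, 0], "jaw": 0.4},
    {"xyz": [0, 0.0005, 0.104], "twist": [0, 0, 0], "jaw": 0.4}
  ]
}}

```text
clock: 6.27
tcp_pos: [0.5799, -0.2949, 0.074]
orientation: [0.001, 1.0, -0.0, 0.001]
wrist_force: [-0.9, 0.1, -1.2]
finger_gap: 0.0403
```

```bash
python3 plan.py .5785 -.294 .0705 0;  python3 cap.py side d1 .5785 -.294 .035 .084 .072; python3 cap.py scene s2 .5785 -.294 .035 .084 .072; python3 - <<'E'
import cv2,numpy as np
a=cv2.imread('pics/d1.png')[110:190,360:440];b=cv2.imread('pics/s2.png')[115:195,190:270]
cv2.imwrite('pics/c1.png',cv2.resize(np.hstack([a,b]),None,fx=5,fy=5,interpolation=cv2.INTER_CUBIC))
E
```

```text
t 6.27 tcp [ 0.5799 -0.2949  0.074 ] yaw -0.0 gap 0.0403 F [-0.9  0.1 -1.2] 
 xyz [-0.0014 -0.0009  0.0035] twist [ 0.001 -0.002 -0.   ] rows>= 0.1 q6 1.1
0.084 194 z 0.0859 rect [ 577.3 -291.9] [44.5 56. ] 58.2 circ [ 579.7 -291.9] 33.2
0.072 47 z 0.0706 rect [ 572.2 -282. ] [39.4 14.8] 12.8 circ [ 573.4 -287.1] 19.8
0.084 139 z 0.0868 rect [ 579.1 -290. ] [52.3 39. ] 35.6 circ [ 579.1 -290. ] 32.0
0.072 64 z 0.072 rect [ 581.8 -284.2] [21.4 37.9] 76.2 circ [ 579.9 -291.9] 19.2
```

View pics/c1.png

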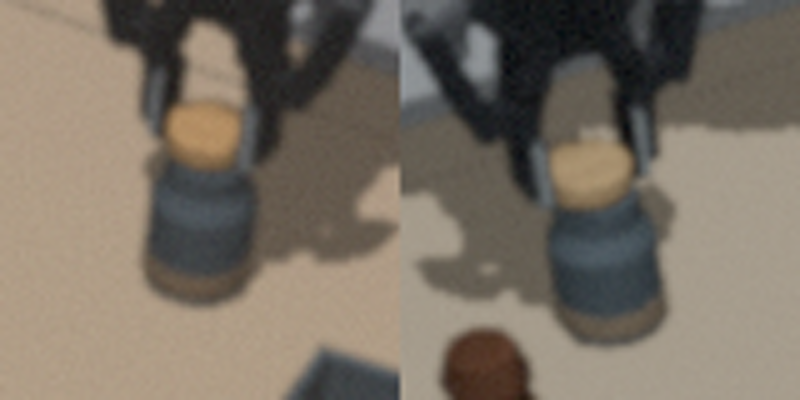

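The lid is aligned over the neck in both views (7th picture). I'll lower it the last 3 mm and release.

Emit:
{"name": "servo_tool", "arguments": {
  "targets": [
    {"xyz": [-0.001, -0.001, 0.0015], "twist": [0, 0, 0], "jaw": 0.4},
    {"xyz": [-0.001, -0.001, 0.003], "twist": [0, 0, 0], "jaw": 0.4},
    {"xyz": [-0.001, -0.001, 0.0035], "twist": [0, 0, 0], "jaw": 0.4},
    {"xyz": [-0.001, -0.001, 0.0035], "twist": [0, 0, 0], "jaw": 0.4},
    {"xyz": [-0.001, -0.001, 0.0035], "twist": [0, 0, 0], "jaw": 0.4}
  ]
}}

```text
clock: 6.78
tcp_pos: [0.5783, -0.2936, 0.07]
orientation: [0.0, 1.0, -0.0, 0.0]
wrist_force: [-1.8, 1.3, 4.6]
finger_gap: 0.0402
```

Emit:
{"name": "servo_tool", "arguments": {
  "targets": [
    {"xyz": [0, 0, 0], "twist": [0, 0, 0], "jaw": 0.5},
    {"xyz": [0, 0, 0], "twist": [0, 0, 0], "jaw": 0.65},
    {"xyz": [0, 0, 0], "twist": [0, 0, 0], "jaw": 0.7},
    {"xyz": [0, 0, 0], "twist": [0, 0, 0], "jaw": 0.7},
    {"xyz": [0, 0, -0.01], "twist": [0, 0, 0], "jaw": 0.7},
    {"xyz": [0, 0, -0.03], "twist": [0, 0, 0], "jaw": 0.7},
    {"xyz": [0, 0, -0.07], "twist": [0, 0, 0], "jaw": 0.7},
    {"xyz": [0, 0, -0.1], "twist": [0, 0, 0], "jaw": 0.7},
    {"xyz": [0, 0, -0.1], "twist": [0, 0, 0], "jaw": 0.7}
  ]
}}

```text
clock: 7.53
tcp_pos: [0.5814, -0.2955, 0.1778]
orientation: [0.003, 1.0, 0.0, 0.005]
wrist_force: [1.7, -0.2, 1.1]
finger_gap: 0.0596
```

```bash
for c in side scene; do python3 cap.py $c e1$c .5785 -.294 .035 .084; done; python3 plan.py .461 .157 .18 0.161
```

```text
0.084 166 z 0.0828 rect [ 578.1 -293.5] [40.1 42.8] 42.9 circ [ 579.6 -292.3] 22.9
0.084 187 z 0.0853 rect [ 578.9 -294.1] [43.  39.2] 62.0 circ [ 578.6 -294.7] 22.5
t 7.63 tcp [ 0.5795 -0.2942  0.1721] yaw 0.0 gap 0.0599 F [-0.6  0.6 -0.1] 
 xyz [-0.1184 -0.4512 -0.0096] twist [ 0.003 -0.004 -0.161] rows>= 11.2 q6 1.74
```

The small round lid is seated: top at 84 mm, centre within 1 mm of the canister. The small square lid is next.

Emit:
{"name": "servo_tool", "arguments": {
  "targets": [
    {"xyz": [-0.1185, -0.451, -0.01], "twist": [0, 0, -0.161], "jaw": 0.9},
    {"xyz": [-0.1185, -0.451, -0.01], "twist": [0, 0, -0.161], "jaw": 0.9},
    {"xyz": [-0.1185, -0.451, -0.01], "twist": [0, 0, -0.161], "jaw": 0.9},
    {"xyz": [-0.1185, -0.451, -0.01], "twist": [0, 0, -0.161], "jaw": 0.9},
    {"xyz": [-0.1185, -0.451, -0.01], "twist": [0, 0, -0.161], "jaw": 0.9},
    {"xyz": [-0.1185, -0.451, -0.01], "twist": [0, 0, -0.161], "jaw": 0.9},
    {"xyz": [-0.1185, -0.451, -0.01], "twist": [0, 0, -0.161], "jaw": 0.9},
    {"xyz": [-0.1185, -0.451, -0.01], "twist": [0, 0, -0.161], "jaw": 0.9},
    {"xyz": [-0.1185, -0.451, -0.01], "twist": [0, 0, -0.161], "jaw": 0.9},
    {"xyz": [-0.1185, -0.451, -0.01], "twist": [0, 0, -0.161], "jaw": 0.9},
    {"xyz": [-0.1185, -0.451, -0.01], "twist": [0, 0, -0.161], "jaw": 0.9},
    {"xyz": [-0.1185, -0.451, -0.01], "twist": [0, 0, -0.161], "jaw": 0.9}
  ]
}}

```text
clock: 8.63
tcp_pos: [0.4566, 0.1621, 0.1785]
orientation: [-0.001, 0.997, 0.083, -0.001]
wrist_force: [0.7, 0.2, 0.4]
finger_gap: 0.077
```

Emit:
{"name": "servo_tool", "arguments": {
  "targets": [
    {"xyz": [0, 0, 0.02], "twist": [0, 0, 0], "jaw": 0.9},
    {"xyz": [0, 0, 0.05], "twist": [0, 0, 0], "jaw": 0.9},
    {"xyz": [0, 0, 0.09], "twist": [0, 0, 0], "jaw": 0.9},
    {"xyz": [0, 0, 0.1], "twist": [0, 0, 0], "jaw": 0.9},
    {"xyz": [0, 0, 0.1], "twist": [0, 0, 0], "jaw": 0.9},
    {"xyz": [0, 0, 0.1], "twist": [0, 0, 0], "jaw": 0.9},
    {"xyz": [0, 0, 0.1], "twist": [0, 0, 0], "jaw": 0.9}
  ]
}}

```text
clock: 9.22
tcp_pos: [0.461, 0.1574, 0.0809]
orientation: [-0.0, 0.997, 0.08, 0.001]
wrist_force: [0.6, 0.5, 1.1]
finger_gap: 0.077
```

```bash
python3 plan.py .4608 .157 .0418 0.161
```

```text
t 9.22 tcp [0.461  0.1574 0.0809] yaw 0.161 gap 0.077 F [0.6 0.5 1.1] 
 xyz [-0.0004  0.0004  0.0391] twist [ 0.    -0.002 -0.   ] rows>= 0.9 q6 1.74
```

Emit:
{"name": "servo_tool", "arguments": {
  "targets": [
    {"xyz": [0, 0, 0.02], "twist": [0, 0, 0], "jaw": 0.9},
    {"xyz": [0, 0, 0.035], "twist": [0, 0, 0], "jaw": 0.9},
    {"xyz": [0, 0, 0.039], "twist": [0, 0, 0], "jaw": 0.9},
    {"xyz": [0, 0, 0.039], "twist": [0, 0, 0], "jaw": 0.9},
    {"xyz": [0, 0, 0.039], "twist": [0, 0, 0], "jaw": 0.75},
    {"xyz": [0, 0, 0.039], "twist": [0, 0, 0], "jaw": 0.65},
    {"xyz": [0, 0, 0.039], "twist": [0, 0, 0], "jaw": 0.65}
  ]
}}

```text
clock: 9.8
tcp_pos: [0.4608, 0.1577, 0.0416]
orientation: [-0.0, 0.997, 0.08, 0.001]
wrist_force: [-0.2, -0.4, -0.9]
finger_gap: 0.0556
```

```bash
python3 plan.py .4608 .157 .0418 0.161
```

```text
t 9.8 tcp [0.4608 0.1577 0.0416] yaw 0.161 gap 0.0556 F [-0.2 -0.4 -0.9] 
 xyz [-0.0001  0.0006 -0.0002] twist [ 0.    -0.002 -0.   ] rows>= 0.0 q6 1.74
```

Emit:
{"name": "servo_tool", "arguments": {
  "targets": [
    {"xyz": [0, 0, 0], "twist": [0, 0, 0], "jaw": 0.6},
    {"xyz": [0, 0, 0], "twist": [0, 0, 0], "jaw": 0.5},
    {"xyz": [0, 0, 0], "twist": [0, 0, 0], "jaw": 0.5},
    {"xyz": [0, 0, 0], "twist": [0, 0, 0], "jaw": 0.5},
    {"xyz": [0, 0, 0], "twist": [0, 0, 0], "jaw": 0.5},
    {"xyz": [0, 0, -0.005], "twist": [0, 0, 0], "jaw": 0.5},
    {"xyz": [0, 0, -0.02], "twist": [0, 0, 0], "jaw": 0.5},
    {"xyz": [0, 0, -0.06], "twist": [0, 0, 0], "jaw": 0.5},
    {"xyz": [0, 0, -0.1], "twist": [0, 0, 0], "jaw": 0.5},
    {"xyz": [0, 0, -0.13], "twist": [0, 0, 0], "jaw": 0.5},
    {"xyz": [0, 0, -0.13], "twist": [0, 0, 0], "jaw": 0.5},
    {"xyz": [0, 0, -0.13], "twist": [0, 0, 0], "jaw": 0.5}
  ]
}}

```text
clock: 10.8
tcp_pos: [0.4613, 0.1578, 0.1727]
orientation: [-0.0, 0.997, 0.08, 0.002]
wrist_force: [0.7, -0.1, -0.7]
finger_gap: 0.0493
```

```bash
python3 held.py w5;  python3 cap.py wrist w5b .46 .157 .055 .041 .025;  python3 plan.py .4396 -.165 .175 0.105
```

```text
tcp [0.4613 0.1578 0.1727] gap 0.04930517526993659 n 13198
top plane slopes [-0.0012 -0.0084 -0.015 ]
rect tool mm ((1.1030330657958984, 0.06026458740234375), (50.105735778808594, 50.20070266723633), 0.06200668588280678) circ ((0.9819297790527344, -0.04648876190185547), 33.604373931884766) z [-0.0165 -0.0156 -0.0151 -0.0089]
0.041 3277 z 0.0405 rect [460.9 163.7] [59.3 45.7] 8.2 circ [462.  157.1] 29.9
0.025 1717 z 0.0244 rect [460.5 157.8] [68.  68.3] 46.7 circ [460.5 158.6] 46.2
t 10.9 tcp [0.4592 0.1574 0.1698] yaw 0.161 gap 0.0494 F [0.3 0.2 0.2] 
 xyz [-0.071   0.3151 -0.0051] twist [0.    0.001 0.056] rows>= 7.7 q6 1.11
```

Small square lid is held level and square to the jaws. Carrying it to its canister.

Emit:
{"name": "servo_tool", "arguments": {
  "targets": [
    {"xyz": [-0.071, 0.315, -0.003], "twist": [0, 0, 0.056], "jaw": 0.5},
    {"xyz": [-0.071, 0.315, -0.003], "twist": [0, 0, 0.056], "jaw": 0.5},
    {"xyz": [-0.071, 0.315, -0.003], "twist": [0, 0, 0.056], "jaw": 0.5},
    {"xyz": [-0.071, 0.315, -0.003], "twist": [0, 0, 0.056], "jaw": 0.5},
    {"xyz": [-0.071, 0.315, -0.003], "twist": [0, 0, 0.056], "jaw": 0.5},
    {"xyz": [-0.071, 0.315, -0.003], "twist": [0, 0, 0.056], "jaw": 0.5},
    {"xyz": [-0.071, 0.315, -0.003], "twist": [0, 0, 0.056], "jaw": 0.5},
    {"xyz": [-0.071, 0.315, -0.003], "twist": [0, 0, 0.056], "jaw": 0.5},
    {"xyz": [-0.071, 0.315, -0.003], "twist": [0, 0, 0.056], "jaw": 0.5},
    {"xyz": [-0.071, 0.315, -0.003], "twist": [0, 0, 0.056], "jaw": 0.5},
    {"xyz": [-0.071, 0.315, -0.003], "twist": [0, 0, 0.056], "jaw": 0.5},
    {"xyz": [-0.071, 0.315, -0.003], "twist": [0, 0, 0.056], "jaw": 0.5}
  ]
}}

```text
clock: 11.9
tcp_pos: [0.4395, -0.1632, 0.1725]
orientation: [-0.001, 0.999, 0.053, -0.001]
wrist_force: [-0.8, 0.3, 0.7]
finger_gap: 0.0495
```

Emit:
{"name": "servo_tool", "arguments": {
  "targets": [
    {"xyz": [0, 0, 0.02], "twist": [0, 0, 0], "jaw": 0.5},
    {"xyz": [0, 0, 0.05], "twist": [0, 0, 0], "jaw": 0.5},
    {"xyz": [0, 0, 0.07], "twist": [0, 0, 0], "jaw": 0.5},
    {"xyz": [0, 0, 0.07], "twist": [0, 0, 0], "jaw": 0.5},
    {"xyz": [0, 0, 0.07], "twist": [0, 0, 0], "jaw": 0.5},
    {"xyz": [0, 0, 0.07], "twist": [0, 0, 0], "jaw": 0.5},
    {"xyz": [0, 0, 0.07], "twist": [0, 0, 0], "jaw": 0.5}
  ]
}}

```text
clock: 12.48
tcp_pos: [0.4414, -0.1648, 0.105]
orientation: [0.001, 0.999, 0.053, 0.001]
wrist_force: [1.1, -0.2, 0.2]
finger_gap: 0.0489
```

```bash
python3 plan.py .4396 -.165 .0815 0.105
```

```text
t 12.48 tcp [ 0.4414 -0.1648  0.105 ] yaw 0.106 gap 0.0489 F [ 1.1 -0.2  0.2] 
 xyz [-0.0019 -0.0001  0.0235] twist [ 0.002 -0.002  0.001] rows>= 0.6 q6 1.11
```

Emit:
{"name": "servo_tool", "arguments": {
  "targets": [
    {"xyz": [-0.001, 0, 0.008], "twist": [0, 0, 0], "jaw": 0.5},
    {"xyz": [-0.001, 0, 0.015], "twist": [0, 0, 0], "jaw": 0.5},
    {"xyz": [-0.001, 0, 0.019], "twist": [0, 0, 0], "jaw": 0.5},
    {"xyz": [-0.001, 0, 0.021], "twist": [0, 0, 0], "jaw": 0.5},
    {"xyz": [-0.001, 0, 0.0225], "twist": [0, 0, 0], "jaw": 0.5},
    {"xyz": [-0.001, 0, 0.0225], "twist": [0, 0, 0], "jaw": 0.5},
    {"xyz": [-0.001, 0, 0.0225], "twist": [0, 0, 0], "jaw": 0.5}
  ]
}}

```text
clock: 13.07
tcp_pos: [0.439, -0.1648, 0.0815]
orientation: [-0.0, 0.999, 0.052, -0.0]
wrist_force: [-2.5, 1.8, 6.7]
finger_gap: 0.0486
```

```bash
python3 plan.py .4396 -.165 .0815 0.105; python3 cap.py scene s4 .44 -.165 .042 .097
```

```text
t 13.07 tcp [ 0.439  -0.1648  0.0815] yaw 0.105 gap 0.0486 F [-2.5  1.8  6.7] 
 xyz [ 0.0006  0.0003 -0.    ] twist [-0.  0. -0.] rows>= 0.0 q6 1.11
0.097 318 z 0.0982 rect [ 438.7 -159.4] [71.5 52.8] 30.1 circ [ 438.8 -160.4] 38.7
```

Light contact (6.7 N) at the predicted height, so I'll release.

Emit:
{"name": "servo_tool", "arguments": {
  "targets": [
    {"xyz": [0, 0, 0], "twist": [0, 0, 0], "jaw": 0.6},
    {"xyz": [0, 0, 0], "twist": [0, 0, 0], "jaw": 0.75},
    {"xyz": [0, 0, 0], "twist": [0, 0, 0], "jaw": 0.8},
    {"xyz": [0, 0, 0], "twist": [0, 0, 0], "jaw": 0.8},
    {"xyz": [0, 0, -0.01], "twist": [0, 0, 0], "jaw": 0.8},
    {"xyz": [0, 0, -0.03], "twist": [0, 0, 0], "jaw": 0.8},
    {"xyz": [0, 0, -0.07], "twist": [0, 0, 0], "jaw": 0.8},
    {"xyz": [0, 0, -0.1], "twist": [0, 0, 0], "jaw": 0.8},
    {"xyz": [0, 0, -0.1], "twist": [0, 0, 0], "jaw": 0.8}
  ]
}}

```text
clock: 13.87
tcp_pos: [0.4423, -0.1666, 0.1868]
orientation: [0.003, 0.999, 0.053, 0.004]
wrist_force: [1.2, -0.5, 0.4]
finger_gap: 0.0687
```

```bash
for c in side scene; do python3 cap.py $c e2$c .4396 -.165 .045 .097; done; python3 cap.py scene e2c .461 .157 .055 .041 .025;  python3 cap.py side e2d .461 .157 .055 .041 .025; python3 plan.py .462 .157 .18 0.161
```

```text
0.097 404 z 0.096 rect [ 438.9 -164.3] [50.1 53.3] 6.3 circ [ 439.6 -163.9] 33.5
0.097 351 z 0.0982 rect [ 439.8 -164.9] [50.5 51.1] 5.6 circ [ 440.1 -164.5] 33.9
0.041 653 z 0.0425 rect [461.5 156.4] [57.9 60.4] 88.3 circ [461.8 155.2] 31.1
0.025 392 z 0.0262 rect [459.5 157. ] [69.2 67.9] 46.6 circ [459.5 156.7] 46.1
0.041 678 z 0.0403 rect [460.  157.3] [58.3 58.7] 78.6 circ [458.6 155.5] 31.8
0.025 423 z 0.0242 rect [458.1 157.9] [68.5 69.8] 45.9 circ [458.3 157.4] 45.9
t 14.07 tcp [ 0.4387 -0.1645  0.18  ] yaw 0.105 gap 0.0686 F [ 0.5 -0.5  0. ] 
 xyz [ 5.690e-02 -3.173e-01  2.000e-04] twist [-0.001  0.001 -0.056] rows>= 7.7 q6 1.74
```

Small square lid is seated: top about 97 mm, centred, angle about 6° to match the canister. The large round lid is next.

Emit:
{"name": "servo_tool", "arguments": {
  "targets": [
    {"xyz": [0.0565, -0.317, 0.01], "twist": [0, 0, -0.056], "jaw": 1},
    {"xyz": [0.0565, -0.317, 0.01], "twist": [0, 0, -0.056], "jaw": 1},
    {"xyz": [0.0565, -0.317, 0.01], "twist": [0, 0, -0.056], "jaw": 1},
    {"xyz": [0.0565, -0.317, 0.01], "twist": [0, 0, -0.056], "jaw": 1},
    {"xyz": [0.0565, -0.317, 0.01], "twist": [0, 0, -0.056], "jaw": 1},
    {"xyz": [0.0565, -0.317, 0.01], "twist": [0, 0, -0.056], "jaw": 1},
    {"xyz": [0.0565, -0.317, 0.01], "twist": [0, 0, -0.056], "jaw": 1},
    {"xyz": [0.0565, -0.317, 0.01], "twist": [0, 0, -0.056], "jaw": 1},
    {"xyz": [0.0565, -0.317, 0.01], "twist": [0, 0, -0.056], "jaw": 1},
    {"xyz": [0.0565, -0.317, 0.01], "twist": [0, 0, -0.056], "jaw": 1},
    {"xyz": [0.0565, -0.317, 0.01], "twist": [0, 0, -0.056], "jaw": 1}
  ]
}}

```text
clock: 14.98
tcp_pos: [0.4611, 0.1561, 0.1695]
orientation: [0.0, 0.997, 0.081, -0.001]
wrist_force: [0.4, -0.1, -0.1]
finger_gap: 0.0858
```

Emit:
{"name": "servo_tool", "arguments": {
  "targets": [
    {"xyz": [0, 0, 0.03], "twist": [0, 0, 0], "jaw": 1},
    {"xyz": [0, 0, 0.07], "twist": [0, 0, 0], "jaw": 1},
    {"xyz": [0, 0, 0.1], "twist": [0, 0, 0], "jaw": 1},
    {"xyz": [0, 0, 0.11], "twist": [0, 0, 0], "jaw": 1},
    {"xyz": [0, 0, 0.11], "twist": [0, 0, 0], "jaw": 1},
    {"xyz": [0, 0, 0.11], "twist": [0, 0, 0], "jaw": 1},
    {"xyz": [0, 0, 0.11], "twist": [0, 0, 0], "jaw": 1}
  ]
}}

```text
clock: 15.57
tcp_pos: [0.4637, 0.156, 0.0626]
orientation: [-0.0, 0.997, 0.08, 0.001]
wrist_force: [0.4, -0.3, 0.3]
finger_gap: 0.0855
```

```bash
python3 plan.py .4615 .157 .0238 0.161
```

```text
t 15.57 tcp [0.4637 0.156  0.0626] yaw 0.16 gap 0.0855 F [ 0.4 -0.3  0.3] 
 xyz [-0.0022 -0.0014  0.0388] twist [ 0.    -0.003 -0.001] rows>= 0.9 q6 1.74
```

Emit:
{"name": "servo_tool", "arguments": {
  "targets": [
    {"xyz": [-0.001, -0.001, 0.02], "twist": [0, 0, 0], "jaw": 1},
    {"xyz": [-0.001, -0.001, 0.033], "twist": [0, 0, 0], "jaw": 1},
    {"xyz": [-0.001, -0.001, 0.0375], "twist": [0, 0, 0], "jaw": 1},
    {"xyz": [-0.001, -0.001, 0.0375], "twist": [0, 0, 0], "jaw": 1},
    {"xyz": [-0.001, -0.001, 0.0375], "twist": [0, 0, 0], "jaw": 0.9},
    {"xyz": [-0.001, -0.001, 0.0375], "twist": [0, 0, 0], "jaw": 0.77},
    {"xyz": [-0.001, -0.001, 0.0375], "twist": [0, 0, 0], "jaw": 0.77}
  ]
}}

```text
clock: 16.15
tcp_pos: [0.462, 0.1573, 0.0245]
orientation: [-0.0, 0.997, 0.08, 0.001]
wrist_force: [-0.3, 0.8, 0.3]
finger_gap: 0.0658
```

```bash
python3 plan.py .4615 .157 .0238 0.161
```

```text
t 16.15 tcp [0.462  0.1573 0.0245] yaw 0.161 gap 0.0658 F [-0.3  0.8  0.3] 
 xyz [-0.0006  0.0002  0.0007] twist [ 0.    -0.002  0.   ] rows>= 0.0 q6 1.74
```

Emit:
{"name": "servo_tool", "arguments": {
  "targets": [
    {"xyz": [0, 0, 0.0005], "twist": [0, 0, 0], "jaw": 0.7},
    {"xyz": [0, 0, 0.0005], "twist": [0, 0, 0], "jaw": 0.6},
    {"xyz": [0, 0, 0.0005], "twist": [0, 0, 0], "jaw": 0.6},
    {"xyz": [0, 0, 0.0005], "twist": [0, 0, 0], "jaw": 0.6},
    {"xyz": [0, 0, 0.0005], "twist": [0, 0, 0], "jaw": 0.6},
    {"xyz": [0, 0, -0.005], "twist": [0, 0, 0], "jaw": 0.6},
    {"xyz": [0, 0, -0.02], "twist": [0, 0, 0], "jaw": 0.6},
    {"xyz": [0, 0, -0.06], "twist": [0, 0, 0], "jaw": 0.6},
    {"xyz": [0, 0, -0.1], "twist": [0, 0, 0], "jaw": 0.6},
    {"xyz": [0, 0, -0.14], "twist": [0, 0, 0], "jaw": 0.6},
    {"xyz": [0, 0, -0.16], "twist": [0, 0, 0], "jaw": 0.6},
    {"xyz": [0, 0, -0.16], "twist": [0, 0, 0], "jaw": 0.6}
  ]
}}

```text
clock: 17.15
tcp_pos: [0.4642, 0.1577, 0.1893]
orientation: [-0.0, 0.997, 0.08, 0.005]
wrist_force: [0.3, -0.5, 0.2]
finger_gap: 0.0584
```

```bash
python3 held.py w6;  python3 cap.py wrist w6b .46 .157 .055 .025;  python3 plan.py .652 .0295 .185 0.161
```

```text
tcp [0.4642 0.1577 0.1893] gap 0.05840533333766941 n 15293
top plane slopes [ 0.0006 -0.0042 -0.0164]
rect tool mm ((1.2519044876098633, 0.4178886413574219), (59.08995056152344, 59.220611572265625), 28.13895606994629) circ ((0.4420433044433594, 0.7197698950767517), 30.427230834960938) z [-0.0177 -0.0169 -0.0164 -0.0097]
0.025 4382 z 0.0245 rect [460.5 157.9] [67.7 68.2] 46.7 circ [460.2 158.2] 46.1
t 17.25 tcp [0.4616 0.1573 0.1844] yaw 0.161 gap 0.0589 F [ 0.1 -0.3 -0.4] 
 xyz [ 1.674e-01  1.567e-01 -1.000e-04] twist [ 0.    -0.003  0.   ] rows>= 5.5 q6 1.46
```

Emit:
{"name": "servo_tool", "arguments": {
  "targets": [
    {"xyz": [0.1675, 0.157, 0], "twist": [0, 0, 0], "jaw": 0.6},
    {"xyz": [0.1675, 0.157, 0], "twist": [0, 0, 0], "jaw": 0.6},
    {"xyz": [0.1675, 0.157, 0], "twist": [0, 0, 0], "jaw": 0.6},
    {"xyz": [0.1675, 0.157, 0], "twist": [0, 0, 0], "jaw": 0.6},
    {"xyz": [0.1675, 0.157, 0], "twist": [0, 0, 0], "jaw": 0.6},
    {"xyz": [0.1675, 0.157, 0], "twist": [0, 0, 0], "jaw": 0.6},
    {"xyz": [0.1675, 0.157, 0], "twist": [0, 0, 0], "jaw": 0.6},
    {"xyz": [0.1675, 0.157, 0], "twist": [0, 0, 0], "jaw": 0.6},
    {"xyz": [0.1675, 0.157, 0], "twist": [0, 0, 0], "jaw": 0.6}
  ]
}}

```text
clock: 18.0
tcp_pos: [0.6498, 0.0294, 0.1813]
orientation: [-0.0, 0.997, 0.08, -0.002]
wrist_force: [0.2, 0.0, -0.6]
finger_gap: 0.0584
```

Emit:
{"name": "servo_tool", "arguments": {
  "targets": [
    {"xyz": [0, 0, 0.02], "twist": [0, 0, 0], "jaw": 0.6},
    {"xyz": [0, 0, 0.05], "twist": [0, 0, 0], "jaw": 0.6},
    {"xyz": [0, 0, 0.065], "twist": [0, 0, 0], "jaw": 0.6},
    {"xyz": [0, 0, 0.065], "twist": [0, 0, 0], "jaw": 0.6},
    {"xyz": [0, 0, 0.065], "twist": [0, 0, 0], "jaw": 0.6},
    {"xyz": [0, 0, 0.065], "twist": [0, 0, 0], "jaw": 0.6},
    {"xyz": [0, 0, 0.065], "twist": [0, 0, 0], "jaw": 0.6},
    {"xyz": [0, 0, 0.065], "twist": [0, 0, 0], "jaw": 0.6}
  ]
}}

```text
clock: 18.67
tcp_pos: [0.6524, 0.0292, 0.1203]
orientation: [0.0, 0.997, 0.081, 0.001]
wrist_force: [0.9, 0.9, -0.1]
finger_gap: 0.0584
```

```bash
python3 plan.py .652 .0295 .0955 0.161
```

```text
t 18.67 tcp [0.6524 0.0292 0.1203] yaw 0.161 gap 0.0584 F [ 0.9  0.9 -0.1] 
 xyz [-0.0005 -0.0004  0.0248] twist [ 0.001 -0.003  0.   ] rows>= 0.6 q6 1.46
```

Emit:
{"name": "servo_tool", "arguments": {
  "targets": [
    {"xyz": [-0.0005, 0, 0.008], "twist": [0, 0, 0], "jaw": 0.6},
    {"xyz": [-0.0005, 0, 0.015], "twist": [0, 0, 0], "jaw": 0.6},
    {"xyz": [-0.0005, 0, 0.02], "twist": [0, 0, 0], "jaw": 0.6},
    {"xyz": [-0.0005, 0, 0.0225], "twist": [0, 0, 0], "jaw": 0.6},
    {"xyz": [-0.0005, 0, 0.024], "twist": [0, 0, 0], "jaw": 0.6},
    {"xyz": [-0.0005, 0, 0.024], "twist": [0, 0, 0], "jaw": 0.6},
    {"xyz": [-0.0005, 0, 0.024], "twist": [0, 0, 0], "jaw": 0.6},
    {"xyz": [-0.0005, 0, 0.024], "twist": [0, 0, 0], "jaw": 0.6}
  ]
}}

```text
clock: 19.33
tcp_pos: [0.6507, 0.0289, 0.0953]
orientation: [0.0, 0.997, 0.08, -0.0]
wrist_force: [-2.9, 0.7, 7.3]
finger_gap: 0.0585
```

```bash
python3 plan.py .652 .0295 .0955 0.161
```

```text
t 19.33 tcp [0.6507 0.0289 0.0953] yaw 0.161 gap 0.0585 F [-2.9  0.7  7.3] 
 xyz [ 0.0014 -0.0004 -0.0002] twist [ 0.  0. -0.] rows>= 0.0 q6 1.46
```

Emit:
{"name": "servo_tool", "arguments": {
  "targets": [
    {"xyz": [0, 0, 0], "twist": [0, 0, 0], "jaw": 0.75},
    {"xyz": [0, 0, 0], "twist": [0, 0, 0], "jaw": 0.9},
    {"xyz": [0, 0, 0], "twist": [0, 0, 0], "jaw": 0.95},
    {"xyz": [0, 0, 0], "twist": [0, 0, 0], "jaw": 0.95},
    {"xyz": [0, 0, -0.01], "twist": [0, 0, 0], "jaw": 0.95},
    {"xyz": [0, 0, -0.03], "twist": [0, 0, 0], "jaw": 0.95},
    {"xyz": [0, 0, -0.07], "twist": [0, 0, 0], "jaw": 0.95},
    {"xyz": [0, 0, -0.09], "twist": [0, 0, 0], "jaw": 0.95},
    {"xyz": [0, 0, -0.09], "twist": [0, 0, 0], "jaw": 0.95}
  ]
}}

```text
clock: 20.08
tcp_pos: [0.6541, 0.0287, 0.1912]
orientation: [0.001, 0.997, 0.08, 0.005]
wrist_force: [-0.2, -0.2, -0.2]
finger_gap: 0.0809
```

```bash
for c in side scene; do python3 cap.py $c e3$c .652 .0295 .045 .112; done; python3 cap.py scene e3c .461 .157 .055 .025;  python3 cap.py side e3d .461 .157 .055 .025; python3 plan.py .46 .1575 .185 0.806
```

```text
0.112 475 z 0.1111 rect [650.7  29. ] [57.5 60.2] 43.9 circ [650.1  28.6] 31.2
0.112 696 z 0.1134 rect [651.7  28.4] [59.2 58.3] 88.6 circ [652.7  28. ] 31.4
0.025 1017 z 0.0265 rect [459.3 156.8] [71.2 67.9] 46.4 circ [460.4 156.6] 46.5
0.025 1078 z 0.0241 rect [458.3 157.9] [68.9 70.1] 46.3 circ [458.  157.2] 46.1
t 20.28 tcp [0.6504 0.029  0.1836] yaw 0.161 gap 0.0813 F [-0.  -0.4 -0.2] 
 xyz [-0.1674 -0.1574 -0.0011] twist [-0.001  0.001 -0.645] rows>= 5.5 q6 1.09
```

Large round lid is seated: top about 112 mm, centred within 1 mm. The last one is the large square lid at 46.5°.

Emit:
{"name": "servo_tool", "arguments": {
  "targets": [
    {"xyz": [-0.168, -0.1575, 0], "twist": [0, 0, -0.65], "jaw": 1},
    {"xyz": [-0.168, -0.1575, 0], "twist": [0, 0, -0.65], "jaw": 1},
    {"xyz": [-0.168, -0.1575, 0], "twist": [0, 0, -0.65], "jaw": 1},
    {"xyz": [-0.168, -0.1575, 0], "twist": [0, 0, -0.65], "jaw": 1},
    {"xyz": [-0.168, -0.1575, 0], "twist": [0, 0, -0.65], "jaw": 1},
    {"xyz": [-0.168, -0.1575, 0], "twist": [0, 0, -0.65], "jaw": 1},
    {"xyz": [-0.168, -0.1575, 0], "twist": [0, 0, -0.65], "jaw": 1},
    {"xyz": [-0.168, -0.1575, 0], "twist": [0, 0, -0.65], "jaw": 1},
    {"xyz": [-0.168, -0.1575, 0], "twist": [0, 0, -0.65], "jaw": 1},
    {"xyz": [-0.168, -0.1575, 0], "twist": [0, 0, -0.65], "jaw": 1}
  ]
}}

```text
clock: 21.12
tcp_pos: [0.4608, 0.1569, 0.1839]
orientation: [0.0, 0.919, 0.394, -0.0]
wrist_force: [0.3, -0.9, -0.1]
finger_gap: 0.0854
```

Emit:
{"name": "servo_tool", "arguments": {
  "targets": [
    {"xyz": [0, 0, 0.03], "twist": [0, 0, 0], "jaw": 1},
    {"xyz": [0, 0, 0.07], "twist": [0, 0, 0], "jaw": 1},
    {"xyz": [0, 0, 0.11], "twist": [0, 0, 0], "jaw": 1},
    {"xyz": [0, 0, 0.14], "twist": [0, 0, 0], "jaw": 1},
    {"xyz": [0, 0, 0.14], "twist": [0, 0, 0], "jaw": 1},
    {"xyz": [0, 0, 0.14], "twist": [0, 0, 0], "jaw": 1},
    {"xyz": [0, 0, 0.14], "twist": [0, 0, 0], "jaw": 1},
    {"xyz": [0, 0, 0.14], "twist": [0, 0, 0], "jaw": 1}
  ]
}}

```text
clock: 21.78
tcp_pos: [0.4623, 0.1575, 0.0465]
orientation: [0.001, 0.919, 0.394, 0.002]
wrist_force: [-0.6, -0.4, 0.1]
finger_gap: 0.0852
```

```bash
python3 plan.py .4597 .1575 .0055 0.811
```

```text
t 21.78 tcp [0.4623 0.1575 0.0465] yaw 0.81 gap 0.0852 F [-0.6 -0.4  0.1] 
 xyz [-0.002 -0.002  0.041] twist [ 0.002 -0.003 -0.001] rows>= 1.0 q6 1.09
```

Emit:
{"name": "servo_tool", "arguments": {
  "targets": [
    {"xyz": [-0.001, -0.001, 0.02], "twist": [0, 0, 0], "jaw": 1},
    {"xyz": [-0.001, -0.001, 0.033], "twist": [0, 0, 0], "jaw": 1},
    {"xyz": [-0.001, -0.001, 0.039], "twist": [0, 0, 0], "jaw": 1},
    {"xyz": [-0.001, -0.001, 0.039], "twist": [0, 0, 0], "jaw": 1},
    {"xyz": [-0.001, -0.001, 0.039], "twist": [0, 0, 0], "jaw": 0.95},
    {"xyz": [-0.001, -0.001, 0.039], "twist": [0, 0, 0], "jaw": 0.88},
    {"xyz": [-0.001, -0.001, 0.039], "twist": [0, 0, 0], "jaw": 0.88}
  ]
}}

```text
clock: 22.37
tcp_pos: [0.4596, 0.1576, 0.0065]
orientation: [0.0, 0.919, 0.395, 0.001]
wrist_force: [-0.2, -0.5, 0.1]
finger_gap: 0.0753
```

```bash
python3 plan.py .4597 .1575 .0055 0.811
```

```text
t 22.37 tcp [0.4596 0.1576 0.0065] yaw 0.811 gap 0.0753 F [-0.2 -0.5  0.1] 
 xyz [-0.      0.0002  0.001 ] twist [ 0.001 -0.002  0.   ] rows>= 0.0 q6 1.09
```

Emit:
{"name": "servo_tool", "arguments": {
  "targets": [
    {"xyz": [0, 0, 0.0005], "twist": [0, 0, 0], "jaw": 0.8},
    {"xyz": [0, 0, 0.0005], "twist": [0, 0, 0], "jaw": 0.7},
    {"xyz": [0, 0, 0.0005], "twist": [0, 0, 0], "jaw": 0.7},
    {"xyz": [0, 0, 0.0005], "twist": [0, 0, 0], "jaw": 0.7},
    {"xyz": [0, 0, 0.0005], "twist": [0, 0, 0], "jaw": 0.7},
    {"xyz": [0, 0, -0.005], "twist": [0, 0, 0], "jaw": 0.7},
    {"xyz": [0, 0, -0.02], "twist": [0, 0, 0], "jaw": 0.7},
    {"xyz": [0, 0, -0.06], "twist": [0, 0, 0], "jaw": 0.7},
    {"xyz": [0, 0, -0.1], "twist": [0, 0, 0], "jaw": 0.7},
    {"xyz": [0, 0, -0.14], "twist": [0, 0, 0], "jaw": 0.7},
    {"xyz": [0, 0, -0.18], "twist": [0, 0, 0], "jaw": 0.7},
    {"xyz": [0, 0, -0.18], "twist": [0, 0, 0], "jaw": 0.7}
  ]
}}

```text
clock: 23.37
tcp_pos: [0.4627, 0.1582, 0.1938]
orientation: [0.002, 0.919, 0.395, 0.006]
wrist_force: [2.0, 0.2, -0.7]
finger_gap: 0.0668
```

```bash
python3 held.py w7; python3 plan.py .590 .3037 .185 1.134
```

```text
tcp [0.4627 0.1582 0.1938] gap 0.0668343603376113 n 25398
top plane slopes [-0.0006 -0.004  -0.0187]
rect tool mm ((0.8069038391113281, 0.20729446411132812), (68.12833404541016, 68.16544342041016), 0.0160844586789608) circ ((0.7960705161094666, 0.5601122975349426), 46.6722412109375) z [-0.0201 -0.0192 -0.0187 -0.0148]
t 23.42 tcp [0.4616 0.158  0.1904] yaw 0.811 gap 0.0671 F [ 0.1 -0.6 -0.4] 
 xyz [ 0.194  -0.0073  0.0069] twist [ 0.007 -0.007 -0.323] rows>= 4.7 q6 0.91
```

Emit:
{"name": "servo_tool", "arguments": {
  "targets": [
    {"xyz": [0.1955, -0.0065, 0], "twist": [0, 0, -0.323], "jaw": 0.7},
    {"xyz": [0.1955, -0.0065, 0], "twist": [0, 0, -0.323], "jaw": 0.7},
    {"xyz": [0.1955, -0.0065, 0], "twist": [0, 0, -0.323], "jaw": 0.7},
    {"xyz": [0.1955, -0.0065, 0], "twist": [0, 0, -0.323], "jaw": 0.7},
    {"xyz": [0.1955, -0.0065, 0], "twist": [0, 0, -0.323], "jaw": 0.7},
    {"xyz": [0.1955, -0.0065, 0], "twist": [0, 0, -0.323], "jaw": 0.7},
    {"xyz": [0.1955, -0.0065, 0], "twist": [0, 0, -0.323], "jaw": 0.7},
    {"xyz": [0.1955, -0.0065, 0], "twist": [0, 0, -0.323], "jaw": 0.7},
    {"xyz": [0.1955, -0.0065, 0], "twist": [0, 0, -0.323], "jaw": 0.7}
  ]
}}

```text
clock: 24.17
tcp_pos: [0.5873, 0.3026, 0.1849]
orientation: [-0.0, 0.844, 0.537, -0.001]
wrist_force: [0.1, 0.1, 0.2]
finger_gap: 0.0669
```

Emit:
{"name": "servo_tool", "arguments": {
  "targets": [
    {"xyz": [0, 0, 0.02], "twist": [0, 0, 0], "jaw": 0.7},
    {"xyz": [0, 0, 0.045], "twist": [0, 0, 0], "jaw": 0.7},
    {"xyz": [0, 0, 0.06], "twist": [0, 0, 0], "jaw": 0.7},
    {"xyz": [0, 0, 0.06], "twist": [0, 0, 0], "jaw": 0.7},
    {"xyz": [0, 0, 0.06], "twist": [0, 0, 0], "jaw": 0.7},
    {"xyz": [0, 0, 0.06], "twist": [0, 0, 0], "jaw": 0.7},
    {"xyz": [0, 0, 0.06], "twist": [0, 0, 0], "jaw": 0.7},
    {"xyz": [0, 0, 0.06], "twist": [0, 0, 0], "jaw": 0.7}
  ]
}}

```text
clock: 24.83
tcp_pos: [0.5893, 0.3038, 0.1272]
orientation: [0.0, 0.844, 0.537, 0.001]
wrist_force: [0.0, -0.1, 0.4]
finger_gap: 0.0663
```

```bash
python3 plan.py .590 .3037 .103 1.134
```

```text
t 24.83 tcp [0.5893 0.3038 0.1272] yaw 1.134 gap 0.0663 F [ 0.  -0.1  0.4] 
 xyz [0.0001 0.0006 0.0242] twist [ 0.002 -0.002 -0.   ] rows>= 0.6 q6 0.91
```

Emit:
{"name": "servo_tool", "arguments": {
  "targets": [
    {"xyz": [0.0005, 0.0005, 0.008], "twist": [0, 0, 0], "jaw": 0.7},
    {"xyz": [0.0005, 0.0005, 0.015], "twist": [0, 0, 0], "jaw": 0.7},
    {"xyz": [0.0005, 0.0005, 0.02], "twist": [0, 0, 0], "jaw": 0.7},
    {"xyz": [0.0005, 0.0005, 0.022], "twist": [0, 0, 0], "jaw": 0.7},
    {"xyz": [0.0005, 0.0005, 0.0235], "twist": [0, 0, 0], "jaw": 0.7},
    {"xyz": [0.0005, 0.0005, 0.0235], "twist": [0, 0, 0], "jaw": 0.7},
    {"xyz": [0.0005, 0.0005, 0.0235], "twist": [0, 0, 0], "jaw": 0.7},
    {"xyz": [0.0005, 0.0005, 0.0235], "twist": [0, 0, 0], "jaw": 0.7}
  ]
}}

```text
clock: 25.5
tcp_pos: [0.5888, 0.3038, 0.103]
orientation: [0.0, 0.843, 0.537, 0.0]
wrist_force: [-3.5, -1.3, 9.0]
finger_gap: 0.0671
```

```bash
python3 plan.py .590 .3037 .103 1.134
```

```text
t 25.5 tcp [0.5888 0.3038 0.103 ] yaw 1.134 gap 0.0671 F [-3.5 -1.3  9. ] 
 xyz [ 0.0004  0.0011 -0.    ] twist [0. 0. 0.] rows>= 0.0 q6 0.91
```

Contact, so I'll release and retreat upward.

Emit:
{"name": "servo_tool", "arguments": {
  "targets": [
    {"xyz": [0, 0, 0], "twist": [0, 0, 0], "jaw": 0.85},
    {"xyz": [0, 0, 0], "twist": [0, 0, 0], "jaw": 0.95},
    {"xyz": [0, 0, 0], "twist": [0, 0, 0], "jaw": 1},
    {"xyz": [0, 0, 0], "twist": [0, 0, 0], "jaw": 1},
    {"xyz": [0, 0, -0.01], "twist": [0, 0, 0], "jaw": 1},
    {"xyz": [0, 0, -0.03], "twist": [0, 0, 0], "jaw": 1},
    {"xyz": [0, 0, -0.07], "twist": [0, 0, 0], "jaw": 1},
    {"xyz": [0, 0, -0.1], "twist": [0, 0, 0], "jaw": 1},
    {"xyz": [0, 0, -0.13], "twist": [0, 0, 0], "jaw": 1},
    {"xyz": [0, 0, -0.13], "twist": [0, 0, 0], "jaw": 1},
    {"xyz": [0, 0, -0.13], "twist": [0, 0, 0], "jaw": 1}
  ]
}}

```text
clock: 26.42
tcp_pos: [0.5906, 0.3044, 0.2353]
orientation: [0.001, 0.844, 0.537, 0.003]
wrist_force: [0.1, 0.9, -0.1]
finger_gap: 0.0855
```

```bash
for c in side scene; do echo $c; python3 cap.py $c f$c .590 .3037 .055 .122; python3 cap.py $c f$c .652 .0295 .045 .112; python3 cap.py $c f$c .4396 -.165 .045 .097;python3 cap.py $c f$c .5785 -.294 .035 .084; python3 cap.py $c f$c .457 0 .06 .088;python3 cap.py $c f$c .683 -.159 .035 .118; done
```

```text
side
0.122 1302 z 0.1212 rect [588.2 304.1] [68.4 69.7] 65.3 circ [587.8 304.5] 46.9
0.112 476 z 0.1111 rect [649.7  30.3] [56.9 60.9] 36.5 circ [651.8  30.6] 31.7
0.097 402 z 0.0961 rect [ 439.  -164.8] [50.8 53.8] 5.0 circ [ 437.3 -165.1] 34.3
0.084 157 z 0.083 rect [ 579.4 -293.8] [40.  41.4] 32.7 circ [ 577.6 -293.3] 22.3
0.088 269 z 0.0865 rect [460.1  -1.2] [79. 82.] 56.4 circ [460.1  -2. ] 41.8
0.118 77 z 0.1155 rect [ 682.7 -159.8] [28.  28.7] 70.9 circ [ 682.  -157.8] 15.9
scene
0.122 1905 z 0.1234 rect [589.3 303.8] [68.8 68.7] 64.8 circ [589.6 304.1] 46.4
0.112 692 z 0.1135 rect [652.1  28.8] [60.5 58.8] 87.0 circ [651.8  28. ] 31.2
0.097 346 z 0.0982 rect [ 440.3 -165.6] [50.4 51.9] 6.6 circ [ 441.4 -163.7] 33.9
0.084 178 z 0.0853 rect [ 579.1 -294.2] [42.  39.7] 71.8 circ [ 578.1 -294. ] 22.2
0.088 320 z 0.0882 rect [461.   -2.6] [79.2 78.8] 27.2 circ [460.6  -2.4] 42.0
0.118 136 z 0.1176 rect [ 684.  -159.6] [27.7 29.3] 11.0 circ [ 683.4 -159.8] 15.6
```

View pics/fscene.png

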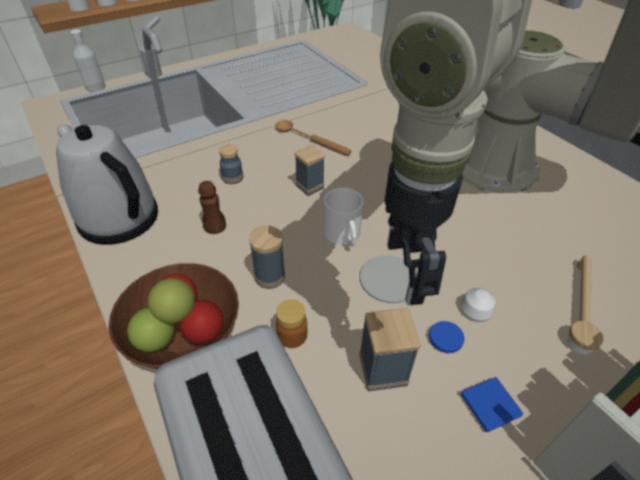

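All four canisters are closed with their lids level: pixels (390,330), (267,240), (310,156) and (230,150). The mug and pepper mill stand where they were, and the gripper is clear of everything.

```bash
python3 -c "
from workcell import env
print(env.hand_in())"
```

```text
the job is handed in; nothing more can be done
None
```

I took the stack apart from the top and closed each of the four canisters with its own lid. The job was handed in at about 27 s on the robot's clock, and no verdict was reported.

The last checks, from the scene and side cameras after releasing the last lid:

- **Height:** Lid tops read about 122, 112, 97 and 84 mm, which is where they should be when seated.
- **Centring:** Each lid sits within about 1–2 mm of where I measured its canister at the start.
- **Squareness:** The square lids read about 65° and 6°, the same as their canisters.
- **Surroundings:** The mug and pepper mill are where they stood, the blue look-alikes were left alone, and the gripper is clear of everything.

No check failed. The two cameras disagree by about 2 mm in height, within their stated calibration, so I used the average.

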